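# Open the receipt printer's latched cover and load a fresh roll

## Task

The receipt printer on the bakery counter is out of paper: hold its spring release tab down and, in the same motion, slide the cover along its rails until it is fully open and past the last catch, without forcing it. Then lay the fresh paper roll in the printer's paper bay, on its side in the cradle between the two ribs, and let go. Leave the cover open, and leave the pumpkin, the tip tub and the card reader where they are.

Things in the scene. Friction and masses are not known exactly. Their poses are not given: they have to be found in the camera images.
- printer: Receipt printer, a long white and grey box fixed to the counter, 120 (x) by 336 (y) by 80 mm high. Origin: centre of its underside. The cover slides open along its own +y. Its -y half is the paper bay, its +y half a deck. Rails along both long sides stand 80 mm high, 98 mm apart between their lips. More than 35 N of push from the robot on the printer or its parts breaks it.
- bay (a point): Centre of the bay's floor, 12 mm above the counter, axes as the printer's. The bay is a well under the cover, inside 92 mm in x, 118 mm in y (+/-59), its rim 66 mm above the counter. Two ribs, 6 mm high, along x at y = +/-20 mm, form the cradle; a roll in it lies along the printer's x, its centre 25 mm above this point.
- deck (a point): Centre of the deck's top, 66 mm above the counter, axes as the printer's: the flat +y half, with a 52 mm wide slot along its middle. Cover and tab travel over it. In the slot, under the tab, lies a steel track with catch teeth every 16 mm along the whole travel.
- cover (a joint): Travel of the cover in m along the printer's +y: 0 shut (the start, within 3 mm), 0.135 the open stop. A white plate 102 x 132 mm, top at 72 mm, with an equally high frame 56 mm on round the tab. Unless the tab is held down it moves only a few mm, to the next tooth, and it latches again wherever the tab is let up. Past 0.125 it is beyond the last tooth and stays latched open. Friction about 2 N.
- tab_land (a point): Middle of the flat top of the release tab, a grey paddle at the cover's +y end that rides with it; 88 mm above the counter unpressed, axes as the printer's. Flat 40 mm in x, 34 mm in y (+/-17). It goes straight down against a spring: 3 N plus 0.25 N per mm. It bottoms 7 to 19 mm down: this differs between printers and cannot be seen; it is constant along the travel.
- tab_ridge (a point): Top centre of the ridge across the +y end of the tab's flat, 21 mm from the flat's middle: 40 mm in x, 8 mm thick, 12 mm tall; a finger on the flat pushes against it. The teeth let go only in the last 3 mm before the tab bottoms on the steel track. Pressing harder once bottomed only makes the tab drag on the track (friction about 0.7).
- roll_center (a point): Centre of the fresh paper roll, a white solid cylinder 50 mm in diameter and 60 mm long, 0.16 kg or so, lying on its side on the counter (centre 25 mm up), right or left of the printer. Its axis is this point's x axis. It can roll away if nudged.
- pumpkin: Bystander, leave alone: small orange ornamental pumpkin, 84 mm wide, 68 mm tall with its stalk. Origin: centre of its underside.
- tip_tub: Bystander, leave alone: clear plastic tub, 100 mm wide, 110 mm tall. Origin: centre of its underside.
- card_reader: Bystander, leave alone: flat black card reader with keys, 160 x 75 x 24 mm. Origin: centre of its underside.
There are look-alikes about, which are no part of the job. Of the things that look like the part that bears roll_center, the smallest one is meant.

How it is judged (in metres and radians):
On the way:
1. the cover is slid fully open, past the last catch (value of joint cover above 0.125 m), for 0.2 s.
At the end, for the whole second after the job is handed in: The cover is open past the last catch (more than 125 mm); the roll lies at rest on the bay's floor in the cradle (centre within 8 mm of the cradle's middle along the printer's y, 20 mm across, 20 to 30 mm above the floor), its axis along the printer's x within 0.25 rad (value of joint cover above 0.125 m and z of roll_center in the frame of bay between 0.02 and 0.03 m and y of roll_center in the frame of bay between -0.008 and 0.008 m and x of roll_center in the frame of bay between -0.02 and 0.02 m and angle between the x axis of roll_center and the x axis of printer, either way round below 0.25 rad and linear speed of roll below 0.02 m/s); the robot touches nothing.
It fails at once if the printer, its cover or its tab is forced (more than 35 N) (contact force between any of the arm, the fingers and printer above 35 N).
It fails at once if a bystander is moved more than 30 mm (distance of any of pumpkin, tip_tub, card_reader from where it was at the start of the episode above 0.03 m).
It also fails if it takes over 64 s, if anything falls off the work surface, if the arm or the gripper's body presses on something with over 40 N, if the wrist force passes 120 N, or if a joint passes its speed limit or range.

## Robot

A 6-joint arm with a two-finger parallel gripper is mounted at the origin on the work surface. World frame = base frame: x ahead of the robot, y to its left, z up, the work surface at z = 0. Lengths are in mm, angles in rad, forces in N, time in s.
With the tool pointing down it reaches from about 275 to 750 mm from the base axis. Payload 10.2 kg.
Tool frame: the origin (TCP) lies at the very end of the fingers, on their centre line; the grasp point (between the pads) lies ctrl.grip_depth behind it (ctrl.grip_depth is the distance from the TCP to the grasp point, in mm); z points along the fingers, y is the direction in which the jaws open and shut (so a half turn about z gives the same grasp; the last joint's range is limited). The gripper opens to 85 mm and grips with 20 to 120 N. Pads are 22 mm wide; open, the fingers measure 114 mm over their backs; the gripper's body (76 mm by 85 mm) begins 54 mm behind the grasp point. The pads swing forward as they close: fully open they stand 13 mm farther back than shut.
Start: joints at [1.072, 0.313, 1.498, -0, 1.331, -0.223], TCP at [142.979, 505.161, 231.294] pointing down, gripper open.
Joint ranges: [-2.94, 2.94], [-0.97, 2.17], [0.19, 2.56], [-1.23, 4.37], [0.02, 3.11], [-2.88, 2.88]. Speed limits (rad/s): [2.39, 2.39, 3.01, 3.14, 3.14, 3.14].

## Interface

Orientations are given as a unit quaternion [w, x, y, z].
In Python, from rig import telemetry, eyes, ctrl, nets gives the robot as it stands. The module is installed in compiled form; this text tells all that it offers.
- The arm moves only by the tool drive_tool, never from a script. Its argument "series" is text: rows parted by semicolons, each of 7 numbers parted by spaces: the shift along the tool's x, y, z normalised to -1 to 1, where 1 is 0.12 m, then the turn, a rotation vector about the tool's x, y, z normalised to -1 to 1, where 1 is 0.5 rad, then the opening, from 0 (shut) to 1 (fully open). In form: tx ty tz wx wy wz hand; .... A call has 1 to 20 rows; each row is the pose to reach, as a shift and turn from the pose measured when the call began, along the tool's axes at that moment; what a row does not reach only later rows make up. A row lasts 1/10 s, in which the tool goes at most 50 mm and 8.59 degrees, less where a joint would pass 70% of its speed; a pose out of reach is approached as far as the arm can. A call with a number of a shift or a turn outside -1 to 1 is refused whole. A call with a gripper value outside its range is refused whole. The fingers move at their own pace and stop on an object; "newtons" is the grip in N (left out, the last holds). Time passes only in rows, so rows that repeat a pose let the fingers close. It gives the time, the measured TCP pose, the force and the opening at its end, in the units of the state.
- telemetry.sense(): the state, without advancing time (a new reading comes with each control period).
- eyes.capture(name): name is "side" or "top" or "wrist"; returns a dict with "frame" (400x640x3 uint8, red, green, blue), "fx", "fy", "cx", "cy" (pixels), "view" (4x4, takes a point from world to camera coordinates). Camera axes: x right, y up, looking along -z (the intrinsics and any distortion apply to the point x, -y, -z); pixel columns grow to the right and rows downward; lengths in mm; the calibration is good to about 2 mm. A picture is of the moment at which its call begins. There is no depth.
- ctrl.finish_job(): hands the job in, once; it reports no verdict.
Trained networks look in a picture, given as the dict that the camera call returned (one of the last four; its "shot" number tells which), for a name from the list of things; names that differ only in an ending like _2 or _b are one class to them, and where a whole thing is asked for, a point or a joint stands for the part that bears it (a point fixed in the world has none). Each returns a list of dicts, best first, with "confidence" (0 to 1); they miss things now and then, are a little off and sometimes report something else, mostly with a low value. They report only what shows in the picture. A call takes as long as a camera call. They do not tell look-alikes from the thing itself.
- nets.spot_in(name, picture): "rect" ([left, top, right, bottom] in pixels, round what is visible of it).
The state is a dict: "time_s": time; "joints": joint angles; "dq": joint speeds; "tau": joint torques, N m; "eef_pos": TCP position; "ee_rot": TCP orientation; "force": force on the tool from outside, world axes, zero at the start; "wrist_torque": the same for the moment, N m; "grip_width": opening from 0.0 (shut) to 1.0 (fully open).
Only numpy, scipy, OpenCV 4.12 (cv2) and the standard library are available. Lean on these libraries where they do the work, as an engineer would, in place of code of your own. Each camera call takes 0.05 s, during which the arm holds its last target. There are 200 camera calls.

## Working session

There is one attempt and no reset: what is moved stays moved. The work goes in short steps, Python scripts to look and compute and a tool call to move; the robot and the scene stay as the last step left them, time stands still between calls to the robot, and variables do not carry over. Pictures are saved under pics/ and viewed, about 8 in all and at most 12, crops included, and the job is handed in when it is done.

Besides the shell and the picture viewer there is one more tool, called after "Request:" by a JSON object that holds its "api" and its "payload". drive_tool: Moves the arm, as the interface text tells. Scaled input: -1 to 1 covers 0.12 m each way for a shift and 0.5 rad each way for a turn. Its arguments: {"type":"object","properties":{"series":{"type":"string"},"newtons":{"type":"number"}},"required":["series"]}

```bash
mkdir -p pics
python3 - <<'E'
from rig import telemetry, eyes, ctrl, nets
import cv2,numpy as np
print(telemetry.sense(), ctrl.grip_depth)
for n in ["top","side"]:
    p=eyes.capture(n)
    cv2.imwrite(f"pics/{n}0.png",p["frame"][:,:,::-1])
    print(n,p["fx"],p["fy"],p["cx"],p["cy"],np.round(p["view"],4).tolist(),[k for k in p])
    for t in ["printer","cover","tab_land","tab_ridge","roll_center","pumpkin","tip_tub","card_reader"]:
        print(t,[(np.round(d["rect"]).tolist(),round(d["confidence"],2)) for d in nets.spot_in(t,p)])
E
```

```text
{'time_s': 0.0, 'joints': array([ 1.07159654e+00,  3.13432905e-01,  1.49845978e+00, -8.30381690e-07,
        1.33102282e+00, -2.23388138e-01]), 'dq': array([-4.75454572e-05,  1.51039278e-03,  1.19379793e-03,  6.05703528e-04,
        4.32163683e-04,  8.73542893e-04]), 'tau': array([-1.42454319e-03, -4.12261641e+01, -2.59737897e+01, -2.20881307e-04,
        4.14822440e-03,  1.46281604e-05]), 'eef_pos': array([142.84469346, 504.91097992, 230.73528801]), 'ee_rot': array([-2.33427652e-04,  1.37468997e-01,  9.90505849e-01, -6.18868940e-04]), 'force': array([ 0.9437652 , -0.07825018,  0.60785905]), 'wrist_torque': array([-0.05565827, -0.02268898,  0.02276359]), 'grip_width': 1.0031578516373736} 18.700000000000003
top 460.5693987804813 460.5693987804813 319.07979727112206 197.38079593233292 [[-0.0227, -0.9996, 0.0136, 74.106], [0.9976, -0.0218, 0.0664, -561.1651], [-0.066, 0.0151, 0.9977, -1514.8718], [0.0, 0.0, 0.0, 1.0]] ['frame', 'fx', 'fy', 'cx', 'cy', 'view', 'shot']
printer []
cover [([306.0, 186.0, 369.0, 219.0], 0.86), ([415.0, 135.0, 449.0, 168.0], 0.43)]
tab_land [([310.0, 196.0, 3
[... 407 characters left out ...]
749457391114 [[0.8387, -0.5445, -0.0127, -445.2326], [0.3451, 0.5132, 0.7858, -303.3908], [-0.4214, -0.6634, 0.6183, -1193.8216], [0.0, 0.0, 0.0, 1.0]] ['frame', 'fx', 'fy', 'cx', 'cy', 'view', 'shot']
printer [([272.0, 176.0, 368.0, 269.0], 0.93)]
cover [([301.0, 197.0, 363.0, 244.0], 0.98)]
tab_land [([303.0, 196.0, 325.0, 218.0], 0.77)]
tab_ridge [([303.0, 196.0, 324.0, 214.0], 0.69)]
roll_center [([228.0, 189.0, 261.0, 211.0], 0.89), ([225.0, 145.0, 250.0, 169.0], 0.83), ([257.0, 163.0, 275.0, 186.0], 0.79)]
pumpkin [([354.0, 292.0, 390.0, 323.0], 0.81)]
tip_tub [([271.0, 176.0, 366.0, 273.0], 0.64), ([425.0, 244.0, 469.0, 298.0], 0.63)]
card_reader [([279.0, 148.0, 326.0, 174.0], 0.91)]
```

Run:
```python
import cv2,numpy as np
a=cv2.imread("pics/top0.png")[100:300,140:480]; b=cv2.imread("pics/side0.png")[120:340,200:500]
cv2.imwrite("pics/c0.png",np.vstack([cv2.resize(a,(560,329),interpolation=cv2.INTER_CUBIC)[:300],cv2.resize(b,(560,411),interpolation=cv2.INTER_CUBIC)[:300]]))
```

```text
(no output)
```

View pics/c0.png

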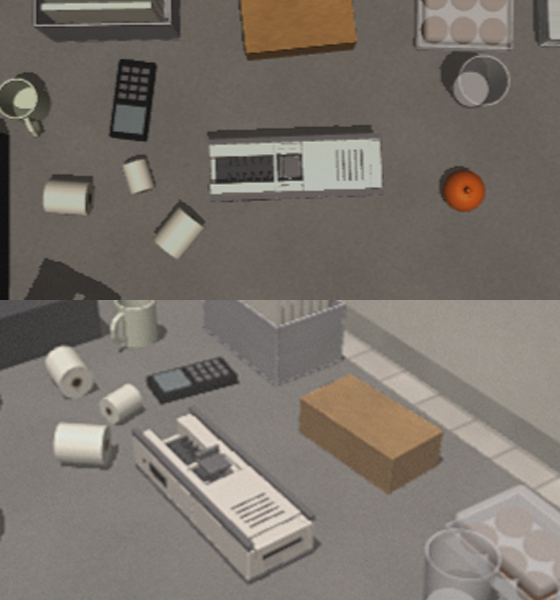

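The top view shows the printer with its tab at about (316,202) and its cover to the right, so printer +y is image left. The smallest roll is at (225,206), left of the printer. The two other rolls are bigger.

```bash
cat > h.py <<'E'
from rig import telemetry, eyes, ctrl, nets
import cv2,numpy as np
from scipy.spatial.transform import Rotation as R
def ray(p,u,v,z):
    V=np.array(p["view"]); Rm=V[:3,:3]; c=-Rm.T@V[:3,3]
    d=Rm.T@np.array([(u-p["cx"])/p["fx"],-(v-p["cy"])/p["fy"],-1.])
    return c+d*(z-c[2])/d[2]
def proj(p,X):
    V=np.array(p["view"]); q=V[:3,:3]@np.array(X,float)+V[:3,3]
    return np.array([p["cx"]+p["fx"]*q[0]/-q[2], p["cy"]-p["fy"]*q[1]/-q[2]])
def tool():
    s=telemetry.sense(); w=s["ee_rot"]; return np.array(s["eef_pos"]),R.from_quat([w[1],w[2],w[3],w[0]]),s
def go(X,yaw=None):
    """normalised shift/turn from current pose to TCP X with tool down, tool x axis at world yaw"""
    p,r,s=tool(); t=r.inv().apply(np.array(X)-p)/120
    if yaw is None: w=np.zeros(3)
    else:
        c,sn=np.cos(yaw),np.sin(yaw)
        T=R.from_matrix(np.array([[c,sn,0],[sn,-c,0],[0,0,-1]]))
        w=(r.inv()*T).as_rotvec()/.5
    print("row",np.round(t,3),np.round(w,3))
E
python3 - <<'E'
from h import *
p=eyes.capture("top")
for n,u,v,z in [("tabtop",316,202,88),("roll",224.5,208,25),("cover c",337,202,72),("pr -y end",371.5,199,72),("pr +y end",267,202,80),("bigroll1",182,221,30),("bigroll2",249,242,30)]:
    print(n,np.round(ray(p,u,v,z),1))
P,r,s=tool(); print(np.round(r.as_matrix(),3))
p=eyes.capture("wrist"); V=np.array(p["view"]); c=-V[:3,:3].T@V[:3,3]
print("wristcam in tool",r.inv().apply(c-P),r.inv().as_matrix()@V[:3,:3].T,p["fx"])
E
```

```text
tabtop [543.6  72.7  88. ]
roll [533.9 374.5  25. ]
cover c [543.    5.2  72. ]
pr -y end [ 550.2 -106.    72. ]
pr +y end [547.5 228.8  80. ]
bigroll1 [494.1 512.8  30. ]
bigroll2 [420.5 294.6  30. ]
[[-0.962  0.272  0.   ]
 [ 0.272  0.962 -0.   ]
 [-0.    -0.    -1.   ]]
wristcam in tool [  83.65492444    0.76443013 -143.18036815] [[-1.06105528e-04  9.44949377e-01  3.27216539e-01]
 [ 9.99999985e-01  1.44595045e-04 -9.33005138e-05]
 [-1.35478153e-04  3.27216524e-01 -9.44949378e-01]] 329.16738653886756
```

Request:
{"api": "drive_tool", "payload": {"series": "-1 -0.7 0 0 0 1 0;-1 -0.7 0 0 0 1 0;-1 -0.7 0 0 0 1 0;-1 -0.7 0 0 0 1 0;-1 -0.7 0 0 0 1 0"}}

```text
time_s: 1.5
eef_pos: [236.3, 391.1, 231.5]
ee_rot: [0.0, 0.379, 0.925, 0.0]
force: [-0.5, 0.1, 0.2]
grip_width: 0.141
```

```bash
python3 -c "
from h import *
go([545,60,230],np.pi/2)"
```

```text
row [-3.769 -0.158  0.012] [ 1.000e-03 -1.000e-03  1.585e+00]
```

Request:
{"api": "drive_tool", "payload": {"series": "-1 0 0 0 0 1 0;-1 0 0 0 0 1 0;-1 0 0 0 0 1 0;-1 0 0 0 0 1 0"}}

```text
time_s: 1.9
eef_pos: [323.1, 305.9, 231.4]
ee_rot: [0.0, 0.599, 0.801, 0.0]
force: [0.1, -0.2, -0.1]
grip_width: -0.002
```

```bash
python3 -c "
from h import *
go([545,60,230],np.pi/2)"
```

```text
row [-2.49   1.193  0.013] [ 0.001 -0.     0.575]
```

Request:
{"api": "drive_tool", "payload": {"series": "-1 0.5 0 0 0 0.57 0;-1 0.5 0 0 0 0.57 0;-1 0.5 0 0 0 0.57 0"}}

```text
time_s: 2.2
eef_pos: [415.9, 206.9, 231.5]
ee_rot: [0.0, 0.707, 0.708, 0.0]
force: [0.8, 0.7, -0.3]
grip_width: -0.001
```

```bash
python3 -c "
from h import *
go([545,60,230],np.pi/2)"
```

```text
row [-1.225  1.075  0.014] [ 0.002 -0.     0.002]
```

Request:
{"api": "drive_tool", "payload": {"series": "-1 1 0 0 0 0 0;-1 1 0 0 0 0 0;-1 1 0 0 0 0 0;-1 1 0 0 0 0 0;-1 1 0 0 0 0 0"}}

```text
time_s: 2.7
eef_pos: [537.4, 85.9, 230.8]
ee_rot: [0.0, 0.707, 0.708, 0.0]
force: [-0.2, 0.8, -0.3]
grip_width: 0.002
```

Run:
```python
from h import *
P,r,s=tool(); print(P)
p=eyes.capture("wrist"); cv2.imwrite("pics/w1.png",p["frame"][:,:,::-1])
np.save("w1.npy",p,allow_pickle=True)
for t,z in [("cover",72),("tab_land",88),("tab_ridge",100),("printer",80)]:
    for d in nets.spot_in(t,p):
        q=d["rect"]; print(t,np.round(q),round(d["confidence"],2),[np.round(ray(p,q[i],q[j],z)[:2],1) for i,j in((0,1),(2,3))])
```

```text
[537.35276101  85.90534107 230.79994671]
cover [276. 160. 377. 310.] 0.93 [array([500.3, 105.4]), array([604.2, -62.6])]
tab_land [302. 173. 352. 222.] 0.93 [array([525.3,  96.7]), array([571.8,  49.5])]
tab_ridge [301. 177. 352. 221.] 0.76 [array([524.5,  96.2]), array([569.9,  55.4])]
printer [252.   7. 401. 310.] 0.7 [array([486.9, 228.8]), array([628.8, -56.6])]
```

View pics/w1.png

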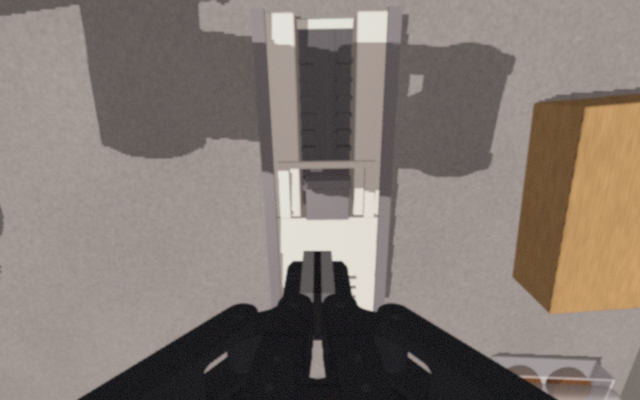

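The printer runs vertically in the wrist view. The tab is at columns 305–351 and rows 168–218, with the ridge on the upper (+y) side. I'll zoom in.

Run:
```python
from h import *
p=np.load("w1.npy",allow_pickle=True).item()
cv2.imwrite("pics/w1c.png",cv2.resize(p["frame"][150:235,265:390,::-1],None,fx=6,fy=6,interpolation=cv2.INTER_CUBIC))
for n,u,v,z in [("railTL",253,11,80),("railTR",402,11,80),("railBL",266,200,80),("railBR",390,200,80),("covL",279,217,72),("covR",377,217,72),("flatend",328,218,88)]:
    print(n,np.round(ray(p,u,v,z),1))
```

```text
railTL [487.8 226.2  80. ]
railTR [605.3 226.3  80. ]
railBL [490.2  68.2  80. ]
railBR [607.5  68.4  80. ]
covL [500.8  47.6  72. ]
covR [597.8  47.8  72. ]
flatend [548.8  53.2  88. ]
```

View pics/w1c.png

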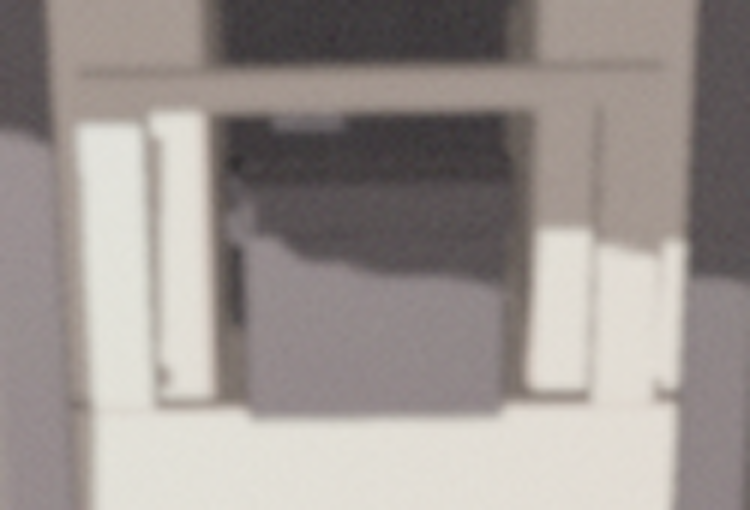

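```bash
python3 -c "
from h import *
go([548.3,71,115],np.pi/2+.015)"
```

```text
row [-0.145  0.106  0.974] [ 0.002 -0.    -0.023]
```

Request:
{"api": "drive_tool", "payload": {"series": "-0.13 0.1 0.3 0 0 -0.03 0;-0.13 0.1 0.65 0 0 -0.03 0;-0.13 0.1 0.965 0 0 -0.03 0;-0.13 0.1 0.965 0 0 -0.03 0;-0.13 0.1 0.965 0 0 -0.03 0"}}

```text
time_s: 3.45
eef_pos: [547.8, 73.5, 117.4]
ee_rot: [0.001, 0.7, 0.714, 0.001]
force: [0.7, 0.4, 0.9]
grip_width: 0.004
```

Run:
```python
from h import *
for i in range(4): 
    P,r,s=tool(); print(P,s["force"])
    p=eyes.capture("wrist")
cv2.imwrite("pics/w2.png",cv2.resize(p["frame"][130:330,220:440,::-1],None,fx=3,fy=3,interpolation=cv2.INTER_CUBIC))
go([548.3,71,115],np.pi/2+.015)
```

```text
[547.75871633  73.46482016 117.37295496] [0.65585061 0.42727167 0.92810936]
[548.40771004  73.28758426 118.29291781] [0.36304221 0.13443108 0.1964152 ]
[548.60727833  73.17883833 118.55994717] [-0.45343822  0.50094386 -0.34771404]
[548.56042518  73.07696805 118.42393507] [-0.63045134 -0.16918956  0.66246816]
row [-0.017 -0.001  0.026] [0.009 0.    0.008]
```

View pics/w2.png

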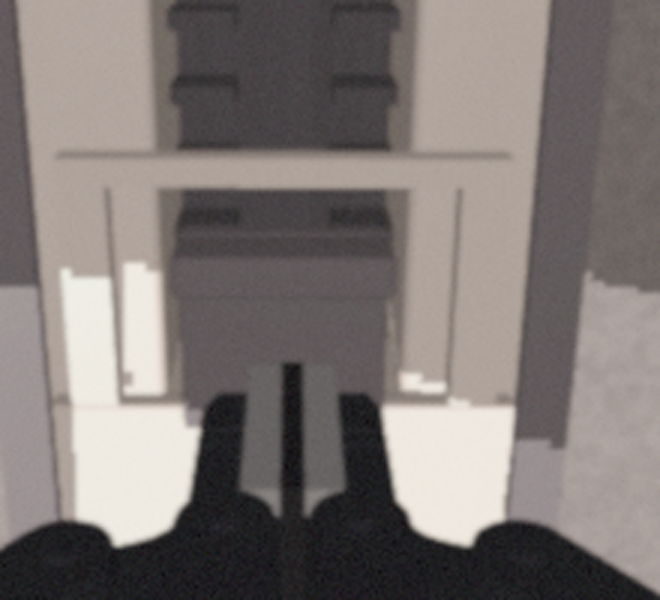

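Run:
```python
from h import *
p=eyes.capture("wrist")
f=lambda u,v,z: print(u,v,z,np.round(ray(p,220+u/3,130+v/3,z),1))
f(190,408,88);f(385,408,88);f(285,298,88);f(175,256,100);f(392,256,100);f(285,232,100)
print(proj(p,tool()[0]),"vs seen",220+292/3,130+365/3)
```

```text
190 408 88 [529.8  55.3  88. ]
385 408 88 [568.7  56.   88. ]
285 298 88 [548.3  79.6  88. ]
175 256 100 [528.8  92.8 100. ]
392 256 100 [566.9  93.5 100. ]
285 232 100 [548.   97.7 100. ]
[314.49972942 266.43494708] vs seen 317.3333333333333 251.66666666666669
```

Request:
{"api": "drive_tool", "payload": {"series": "0 0 0.1 0 0 0 0;0 0 0.2 0 0 0 0;0 0 0.225 0 0 0 0;0 0 0.25 0 0 0 0;0 0 0.27 0 0 0 0;0 0 0.27 0 0 0 0", "newtons": 30}}

```text
time_s: 4.3
eef_pos: [548.2, 73.0, 85.3]
ee_rot: [0.001, 0.7, 0.714, 0.001]
force: [-2.5, -0.3, 2.9]
grip_width: 0.001
```

Request:
{"api": "drive_tool", "payload": {"series": "0 0 0.01 0 0 0 0;0 0 0.02 0 0 0 0;0 0 0.025 0 0 0 0;0 0 0.025 0 0 0 0"}}

```text
time_s: 4.7
eef_pos: [548.3, 72.9, 82.4]
ee_rot: [0.001, 0.7, 0.714, 0.001]
force: [-2.0, 0.1, 3.8]
grip_width: -0.003
```

Request:
{"api": "drive_tool", "payload": {"series": "0 0 0.01 0 0 0 0;0 0 0.02 0 0 0 0;0 0 0.02 0 0 0 0"}}

```text
time_s: 5.0
eef_pos: [548.3, 73.0, 79.8]
ee_rot: [0.001, 0.7, 0.714, 0.001]
force: [-2.2, 0.8, 5.9]
grip_width: 0.006
```

Request:
{"api": "drive_tool", "payload": {"series": "0 0 0.01 0 0 0 0;0 0 0.015 0 0 0 0;0 0 0.015 0 0 0 0"}}

```text
time_s: 5.3
eef_pos: [548.3, 73.0, 78.0]
ee_rot: [0.001, 0.7, 0.714, 0.001]
force: [-2.4, 0.9, 5.4]
grip_width: 0.0
```

Request:
{"api": "drive_tool", "payload": {"series": "0 0 0.01 0 0 0 0;0 0 0.015 0 0 0 0;0 0 0.015 0 0 0 0"}}

```text
time_s: 5.6
eef_pos: [548.3, 73.0, 76.2]
ee_rot: [0.001, 0.7, 0.714, 0.001]
force: [-3.4, -0.5, 5.6]
grip_width: 0.002
```

Request:
{"api": "drive_tool", "payload": {"series": "0 0 0.01 0 0 0 0;0 0 0.015 0 0 0 0;0 0 0.015 0 0 0 0"}}

```text
time_s: 5.9
eef_pos: [548.3, 73.0, 74.5]
ee_rot: [0.001, 0.7, 0.714, 0.001]
force: [-3.5, -0.4, 5.0]
grip_width: -0.002
```

Request:
{"api": "drive_tool", "payload": {"series": "0 0 0.01 0 0 0 0;0 0 0.015 0 0 0 0;0 0 0.015 0 0 0 0"}}

```text
time_s: 6.2
eef_pos: [548.4, 72.9, 72.8]
ee_rot: [0.001, 0.7, 0.714, 0.001]
force: [-3.1, 0.3, 6.8]
grip_width: -0.0
```

Request:
{"api": "drive_tool", "payload": {"series": "0 0 0.01 0 0 0 0;0 0 0.01 0 0 0 0;0 0 0.01 0 0 0 0"}}

```text
time_s: 6.5
eef_pos: [548.4, 73.0, 71.8]
ee_rot: [0.001, 0.7, 0.714, 0.001]
force: [-2.3, 0.7, 7.4]
grip_width: -0.0
```

Request:
{"api": "drive_tool", "payload": {"series": "0 0 0.01 0 0 0 0;0 0 0.01 0 0 0 0;0 0 0.01 0 0 0 0"}}

```text
time_s: 6.8
eef_pos: [548.4, 73.0, 71.7]
ee_rot: [0.002, 0.7, 0.714, 0.001]
force: [-7.3, 0.9, 16.0]
grip_width: 0.001
```

Run:
```python
from h import *
P,r,s=tool();print(np.round(r.as_matrix(),4),P)
```

```text
[[-1.920e-02  9.998e-01  4.300e-03]
 [ 9.998e-01  1.920e-02 -1.000e-04]
 [-2.000e-04  4.300e-03 -1.000e+00]] [548.44456199  72.97506723  71.71092131]
```

Request:
{"api": "drive_tool", "payload": {"series": "0 0 -0.006 0 0 0 0;0.03 0 -0.007 0 0 0 0;0.06 0 -0.007 0 0 0 0;0.09 0 -0.007 0 0 0 0;0.12 0 -0.007 0 0 0 0;0.15 0 -0.007 0 0 0 0;0.18 0 -0.007 0 0 0 0"}}

```text
time_s: 7.5
eef_pos: [548.1, 94.3, 72.7]
ee_rot: [0.002, 0.7, 0.714, 0.001]
force: [-3.5, -1.5, 6.5]
grip_width: 0.002
```

Request:
{"api": "drive_tool", "payload": {"series": "0.04 0 0 0 0 0 0;0.08 0 0 0 0 0 0;0.12 0 0 0 0 0 0;0.16 0 0 0 0 0 0;0.2 0 0 0 0 0 0;0.24 0 0 0 0 0 0;0.28 0 0 0 0 0 0;0.32 0 0 0 0 0 0;0.36 0 0 0 0 0 0;0.4 0 0 0 0 0 0;0.44 0 0 0 0 0 0;0.48 0 0 0 0 0 0"}}

```text
time_s: 8.7
eef_pos: [547.2, 151.7, 72.9]
ee_rot: [0.002, 0.7, 0.714, 0.001]
force: [-3.8, -2.5, 6.2]
grip_width: 0.002
```

Request:
{"api": "drive_tool", "payload": {"series": "0.04 0 0.002 0 0 0 0;0.08 0 0.002 0 0 0 0;0.12 0 0.002 0 0 0 0;0.16 0 0.002 0 0 0 0;0.2 0 0.002 0 0 0 0;0.24 0 0.002 0 0 0 0;0.28 0 0.002 0 0 0 0;0.32 0 0.002 0 0 0 0;0.36 0 0.002 0 0 0 0;0.4 0 0.002 0 0 0 0"}}

```text
time_s: 9.7
eef_pos: [546.4, 199.6, 72.8]
ee_rot: [0.003, 0.7, 0.714, 0.001]
force: [-1.6, -2.4, 6.6]
grip_width: 0.0
```

Request:
{"api": "drive_tool", "payload": {"series": "0.01 0 0 0 0 0 0;0.02 0 0 0 0 0 0;0.03 0 0 0 0 0 0;0.04 0 0 0 0 0 0"}}

```text
time_s: 10.1
eef_pos: [546.3, 204.2, 73.0]
ee_rot: [0.003, 0.7, 0.714, 0.001]
force: [-3.1, -1.8, 5.7]
grip_width: -0.002
```

Request:
{"api": "drive_tool", "payload": {"series": "0.01 0 0.002 0 0 0 0;0.02 0 0.002 0 0 0 0;0.03 0 0.002 0 0 0 0;0.04 0 0.002 0 0 0 0"}}

```text
time_s: 10.5
eef_pos: [546.5, 208.5, 73.0]
ee_rot: [0.003, 0.7, 0.714, 0.001]
force: [-2.8, -7.9, 5.4]
grip_width: 0.001
```

Request:
{"api": "drive_tool", "payload": {"series": "0.01 0 0.002 0 0 0 0;0.015 0 0.002 0 0 0 0;0.015 0 0.002 0 0 0 0"}}

```text
time_s: 10.8
eef_pos: [546.5, 208.7, 72.7]
ee_rot: [0.004, 0.7, 0.714, -0.001]
force: [-3.3, -10.0, 6.7]
grip_width: 0.001
```

The cover is at its stop. I'll lift off and go towards the roll.

Request:
{"api": "drive_tool", "payload": {"series": "-0.01 0 -0.05 0 0 0 0;-0.01 0 -0.2 0 0 0 0.3;-0.01 0 -0.5 0 0 0 1;-0.01 0 -0.9 0 0 0 1;0 0 -1 0 0 0 1;0.3 0 -1 0 0 0 1;0.6 0 -1 0 0 0 1;0.7 0 -1 0 0 0 1;0.7 0 -1 0 0 0 1"}}

```text
time_s: 11.7
eef_pos: [544.0, 294.6, 191.4]
ee_rot: [0.004, 0.699, 0.715, -0.001]
force: [0.4, -0.6, 0.3]
grip_width: 0.998
```

Run:
```python
from h import *
P,r,s=tool();print(P,s["force"])
p=eyes.capture("side")
for n in ["cover","tab_land"]: print(n,[(np.round(d["rect"]),d["confidence"]) for d in nets.spot_in(n,p)])
p=eyes.capture("wrist"); np.save("w3.npy",p,allow_pickle=True); cv2.imwrite("pics/w3.png",p["frame"][:,:,::-1])
for d in nets.spot_in("roll_center",p): print(np.round(d["rect"]),d["confidence"],ray(p,(d["rect"][0]+d["rect"][2])/2,(d["rect"][1]+d["rect"][3])/2,25))
```

```text
[543.96843304 294.59700914 191.44245926] [ 0.42291525 -0.59868008  0.25759477]
cover [(array([276., 177., 331., 218.]), 0.85), (array([430., 242., 473., 299.]), 0.22)]
tab_land [(array([282., 174., 302., 193.]), 0.46)]
[123. 120. 245. 229.] 0.91 [417.18537736 292.02625081  25.        ]
[264.  48. 350. 124.] 0.68 [535.92869993 375.68742839  25.        ]
```

View pics/w3.png

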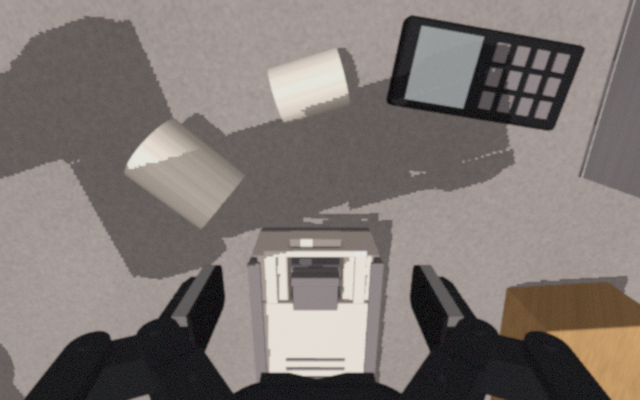

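Run:
```python
from h import *
p=np.load("w3.npy",allow_pickle=True).item()
g=cv2.cvtColor(p["frame"],cv2.COLOR_RGB2GRAY)[40:132,255:360]
m=(g>165).astype(np.uint8); n,l,st,_=cv2.connectedComponentsWithStats(m)
k=1+np.argmax(st[1:,4]); c=np.argwhere(l==k)[:,::-1]+[255,40]
rc=cv2.minAreaRect(c.astype(np.float32)); print(st[k],rc); b=cv2.boxPoints(rc)
print(b.round(0).tolist()); 
for q in b: print(np.round(ray(p,*q,25),1))
print(ray(p,*c.mean(0),40), telemetry.sense()["joints"])
for n,a in (("a",((268,68),(335,48))),("b",((284,122),(349,101)))):
    for z in (10,40):
        u,v=[ray(p,*x,z) for x in a]; d=v-u; print(n,z,u,np.arctan2(d[1],d[0]),np.linalg.norm(d))
cv2.imwrite("pics/w3c.png",cv2.resize(p["frame"][30:140,245:370,::-1],None,fx=5,fy=5,interpolation=cv2.INTER_CUBIC))
```

```text
[  12    8   81   73 3777] ((308.06927490234375, 84.6360092163086), (55.65911102294922, 75.83491516113281), 72.47443389892578)
[[264.0, 70.0], [336.0, 47.0], [353.0, 100.0], [280.0, 123.0]]
[497.7 388.3  25. ]
[560.3 407.7  25. ]
[577.  364.4  25. ]
[511.5 343.   25. ]
[535.76490493 378.09461616  40.        ] [ 0.30671356  0.54771256  1.25290775 -0.00832049  1.3381584   0.29022293]
a 10 [499.6347592 390.1216513  10.       ] 0.28629692662660833 63.32671418587028
a 40 [503.67370609 389.03881114  40.        ] 0.2862969266266083 57.47242095196451
b 10 [513.57037284 341.92260867  10.        ] 0.32196412756698345 65.10508592062513
b 40 [516.32102979 345.29557098  40.        ] 0.3219641275669834 59.08638956320375
```

View pics/w3c.png

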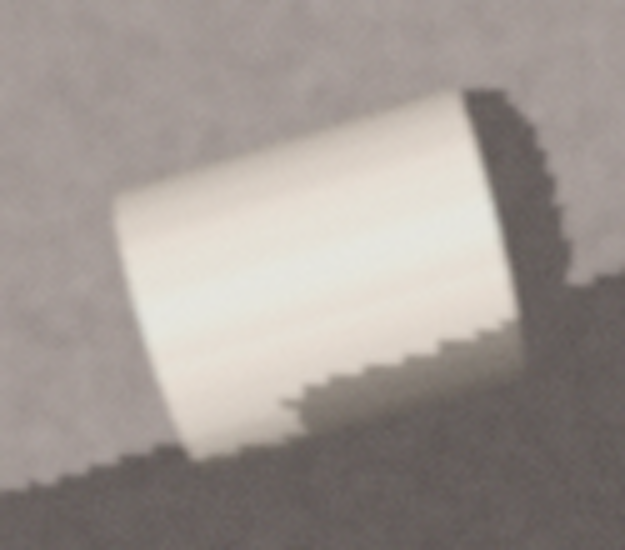

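Request:
{"api": "drive_tool", "payload": {"series": "0.65 -0.06 0 0 0 0.9 1;0.65 -0.06 0 0 0 0.9 1;0.65 -0.06 0 0 0 0.9 1;0.65 -0.06 0 0 0 0.9 1"}}

```text
time_s: 12.35
eef_pos: [536.0, 370.0, 191.4]
ee_rot: [0.004, 0.842, 0.539, 0.0]
force: [-0.0, -0.4, -0.1]
grip_width: 1.002
```

Request:
{"api": "drive_tool", "payload": {"series": "0 0 0 0 0 0.9 1;0 0 0 0 0 0.9 1;0 0 0 0 0 0.9 1;0 0 0 0 0 0.9 1"}}

```text
time_s: 12.75
eef_pos: [536.5, 368.9, 191.6]
ee_rot: [0.004, 0.941, 0.337, 0.001]
force: [0.5, 0.1, -0.6]
grip_width: 0.994
```

Run:
```python
from h import *
go([536,376,110],.30)
p=eyes.capture("wrist"); np.save("w4.npy",p,allow_pickle=True); cv2.imwrite("pics/w4.png",p["frame"][:,:,::-1])
for d in nets.spot_in("roll_center",p): print(np.round(d["rect"]),d["confidence"],ray(p,(d["rect"][0]+d["rect"][2])/2,(d["rect"][1]+d["rect"][3])/2,25))
```

```text
row [ 0.035 -0.054  0.68 ] [ 0.018 -0.002  0.777]
[276. 135. 350. 212.] 0.91 [538.79626081 373.18855483  25.        ]
[258. 268. 347. 338.] 0.82 [415.95247757 288.71318536  25.        ]
[ 93.  50. 225. 173.] 0.65 [494.96448762 518.22895091  25.        ]
```

Request:
{"api": "drive_tool", "payload": {"series": "0.035 -0.054 0.2 0.018 0 0.777 1;0.035 -0.054 0.4 0.018 0 0.777 1;0.035 -0.054 0.6 0.018 0 0.777 1;0.035 -0.054 0.68 0.018 0 0.777 1;0.035 -0.054 0.68 0.018 0 0.777 1"}}

```text
time_s: 13.35
eef_pos: [535.6, 375.8, 109.0]
ee_rot: [0.0, 0.988, 0.154, -0.001]
force: [0.1, 0.1, 0.6]
grip_width: 1.001
```

Run:
```python
from h import *
go([536,376,14],.30)
p=eyes.capture("wrist"); np.save("w4.npy",p,allow_pickle=True); cv2.imwrite("pics/w4.png",p["frame"][:,:,::-1])
for d in nets.spot_in("roll_center",p): print(np.round(d["rect"]),d["confidence"],ray(p,(d["rect"][0]+d["rect"][2])/2,(d["rect"][1]+d["rect"][3])/2,25))
P,r,s=tool(); print(P, proj(p,r.apply([0,0,0])+P),[proj(p,[536+a*np.cos(.3),376+a*np.sin(.3),50]).round() for a in(-30,30)])
```

```text
row [ 0.005 -0.     0.791] [-0.     0.002  0.018]
[282. 157. 357. 262.] 0.87 [534.99007682 373.6974252   25.        ]
[ 20. 135. 198. 268.] 0.6 [494.00661055 522.6992962   25.        ]
[307. 300. 428. 394.] 0.6 [426.32018104 295.4007315   25.        ]
[536.4275748  376.40394552 111.17755243] [316.76971185 268.47729539] [array([317., 260.]), array([318., 177.])]
```

View pics/w4.png

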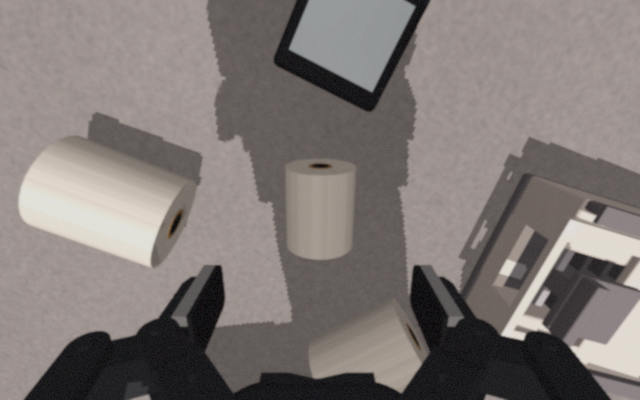

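Request:
{"api": "drive_tool", "payload": {"series": "0.02 0.01 0.2 0 0 0 1;0.02 0.01 0.4 0 0 0 1;0.02 0.01 0.6 0 0 0 1;0.02 0.01 0.75 0 0 0 1;0.02 0.01 0.84 0 0 0 1;0.02 0.01 0.85 0 0 0 1;0.02 0.01 0.85 0 0 0 1"}}

```text
time_s: 14.15
eef_pos: [539.9, 376.4, 10.3]
ee_rot: [-0.001, 0.988, 0.153, 0.002]
force: [0.2, -0.6, -0.2]
grip_width: 0.999
```

Request:
{"api": "drive_tool", "payload": {"series": "0 0 0 0 0 0 0.5;0 0 0 0 0 0 0.4;0 0 0 0 0 0 0.3;0 0 0 0 0 0 0.3;0 0 0 0 0 0 0.3;0 0 0 0 0 0 0.3", "newtons": 30}}

```text
time_s: 14.75
eef_pos: [540.4, 376.6, 11.4]
ee_rot: [-0.001, 0.988, 0.153, 0.003]
force: [-1.8, -1.0, 5.5]
grip_width: 0.574
```

Request:
{"api": "drive_tool", "payload": {"series": "0 0 -0.05 0 0 0 0.3;0 0 -0.2 0 0 0 0.3;0 0 -0.5 0 0 0 0.3;0 0 -0.8 0 0 0 0.3;0 0 -1 0 0 0 0.3;0 0 -1 0 0 0 0.3", "newtons": 40}}

```text
time_s: 15.35
eef_pos: [541.0, 377.0, 135.2]
ee_rot: [-0.002, 0.988, 0.154, 0.006]
force: [0.5, 0.4, -2.0]
grip_width: 0.569
```

Run:
```python
from h import *
P,r,s=tool(); print(P,s["force"],s["grip_width"])
go([546,206,160],.017)
p=eyes.capture("wrist"); np.save("w5.npy",p,allow_pickle=True); cv2.imwrite("pics/w5.png",p["frame"][:,:,::-1])
for d in nets.spot_in("roll_center",p): print(np.round(d["rect"]),d["confidence"])
for a in (-30,0,30):
  print(a,[proj(p,P+r.apply([a,b,c])).round().tolist() for b,c in((0,-18.7),(0,-43.7),(0,6.3),(25,-18.7),(-25,-18.7))])
```

```text
[540.97622884 376.9699876  135.24483374] [ 0.54742144  0.43561067 -2.02964882] 0.5686337752265516
row [-0.39   1.37  -0.214] [-0.007 -0.024  0.583]
[258. 210. 377. 380.] 0.9
[358. 320. 382. 375.] 0.68
[ 57. 139. 209. 257.] 0.57
-30 [[317.0, 344.0], [317.0, 391.0], [317.0, 310.0], [370.0, 344.0], [264.0, 344.0]]
0 [[317.0, 290.0], [317.0, 330.0], [317.0, 261.0], [374.0, 290.0], [261.0, 290.0]]
30 [[317.0, 228.0], [317.0, 258.0], [317.0, 207.0], [378.0, 228.0], [257.0, 228.0]]
```

View pics/w5.png

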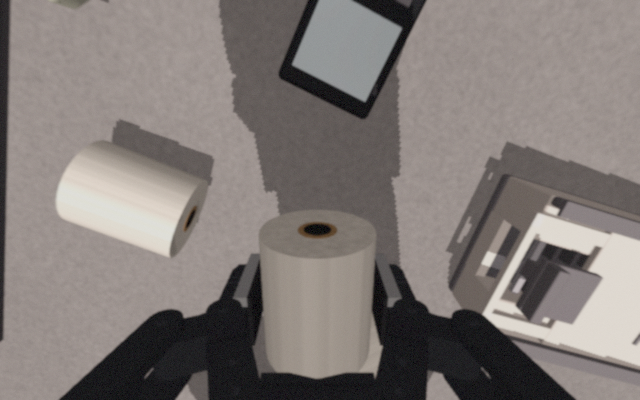

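Request:
{"api": "drive_tool", "payload": {"series": "-0.2 0.2 -0.5 0 0 0.3 0.3;-0.3 0.5 -0.5 0 0 0.55 0.3;-0.4 0.8 -0.5 0 -0.02 0.58 0.3;-0.5 1 -0.5 0 -0.02 0.58 0.3;-0.5 1 -0.5 0 -0.02 0.58 0.3"}}

```text
time_s: 15.95
eef_pos: [517.6, 240.6, 188.2]
ee_rot: [0.0, 1.0, 0.008, -0.005]
force: [0.6, -0.4, -2.6]
grip_width: 0.568
```

Request:
{"api": "drive_tool", "payload": {"series": "0 0.35 0 0 0 0 0.3;0 0.7 0 0 0 0 0.3;0 1 0 0 0 0 0.3;0 1 0 0 0 0 0.3"}}

```text
time_s: 16.35
eef_pos: [519.2, 117.7, 186.7]
ee_rot: [0.001, 1.0, 0.006, -0.006]
force: [0.8, 0.7, -1.5]
grip_width: 0.567
```

Run:
```python
from h import *
go([475,-22,195],.017)
```

```text
row [-0.382  1.16  -0.063] [ 0.003  0.024 -0.011]
```

Request:
{"api": "drive_tool", "payload": {"series": "-0.15 0.35 -0.06 0 0.024 0 0.3;-0.3 0.7 -0.06 0 0.024 0 0.3;-0.38 1 -0.06 0 0.024 0 0.3;-0.38 1 -0.06 0 0.024 0 0.3;-0.38 1 -0.06 0 0.024 0 0.3"}}

```text
time_s: 16.85
eef_pos: [475.0, -2.3, 193.8]
ee_rot: [0.0, 1.0, 0.005, -0.001]
force: [0.4, -0.8, -2.6]
grip_width: 0.571
```

Run:
```python
from h import *
P,r,s=tool(); print(P)
p=eyes.capture("wrist"); np.save("w6.npy",p,allow_pickle=True); cv2.imwrite("pics/w6.png",p["frame"][:,:,::-1])
# predicted bay rim corners, bay centre guess (549,-22)
for c in [(549,-22)]:
  print([proj(p,[c[0]+a,c[1]+b,z]).round().tolist() for a,b,z in((46,59,66),(46,-59,66),(-46,59,66),(-46,-59,66),(0,20,18),(0,-20,18))])
```

```text
[474.9853332   -2.32435029 193.8116981 ]
[[266.0, 35.0], [425.0, 37.0], [271.0, 157.0], [412.0, 159.0], [318.0, 98.0], [361.0, 98.0]]
```

View pics/w6.png

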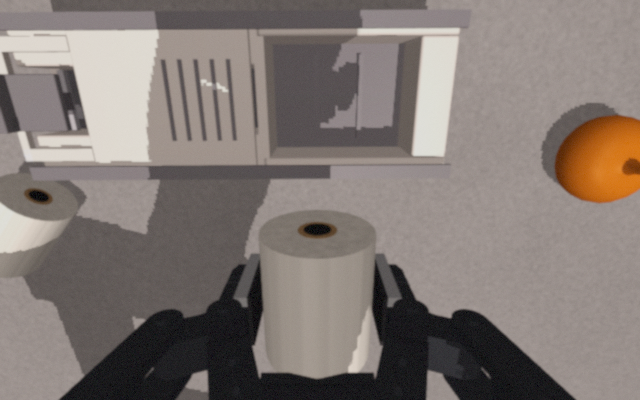

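Run:
```python
from h import *
go([550,-22,110],.015)
```

```text
row [0.623 0.176 0.698] [ 0.001  0.003 -0.006]
```

Request:
{"api": "drive_tool", "payload": {"series": "0.35 0.1 0 0 0 0 0.3;0.623 0.176 0 0 0 0 0.3;0.623 0.176 0.3 0 0 0 0.3;0.623 0.176 0.6 0 0 0 0.3;0.623 0.176 0.7 0 0 0 0.3;0.623 0.176 0.7 0 0 0 0.3"}}

```text
time_s: 17.5
eef_pos: [549.5, -20.8, 108.4]
ee_rot: [-0.0, 1.0, 0.007, -0.002]
force: [-0.0, 0.5, -2.0]
grip_width: 0.572
```

Run:
```python
from h import *
go([550,-22,30],.015)
p=eyes.capture("side"); cv2.imwrite("pics/s7.png",cv2.resize(p["frame"][140:300,230:430,::-1],None,fx=3.5,fy=3.5,interpolation=cv2.INTER_CUBIC))
```

```text
row [0.007 0.011 0.653] [-0.001  0.01  -0.003]
```

Request:
{"api": "drive_tool", "payload": {"series": "0.007 0.01 0.15 0 0 0 0.3;0.007 0.01 0.3 0 0 0 0.3;0.007 0.01 0.45 0 0 0 0.3;0.007 0.01 0.55 0 0 0 0.3;0.007 0.01 0.62 0 0 0 0.3;0.007 0.01 0.63 0 0 0 0.3;0.007 0.01 0.63 0 0 0 0.3"}}

```text
time_s: 18.25
eef_pos: [551.6, -22.5, 35.3]
ee_rot: [0.0, 1.0, 0.007, -0.0]
force: [0.5, -0.3, -2.2]
grip_width: 0.573
```

Request:
{"api": "drive_tool", "payload": {"series": "0 0 0.015 0 0 0 0.3;0 0 0.03 0 0 0 0.3;0 0 0.03 0 0 0 0.3"}}

```text
time_s: 18.55
eef_pos: [551.6, -22.5, 31.8]
ee_rot: [0.0, 1.0, 0.007, -0.0]
force: [0.4, 0.7, -2.2]
grip_width: 0.573
```

Request:
{"api": "drive_tool", "payload": {"series": "0 0 0.015 0 0 0 0.3;0 0 0.03 0 0 0 0.3;0 0 0.04 0 0 0 0.3;0 0 0.04 0 0 0 0.3"}}

```text
time_s: 18.95
eef_pos: [551.5, -22.5, 26.7]
ee_rot: [0.0, 1.0, 0.007, -0.0]
force: [0.7, 0.5, -2.5]
grip_width: 0.567
```

Request:
{"api": "drive_tool", "payload": {"series": "0 0 0.01 0 0 0 0.3;0 0 0.015 0 0 0 0.3;0 0 0.015 0 0 0 0.3"}}

```text
time_s: 19.25
eef_pos: [551.4, -22.5, 24.8]
ee_rot: [0.0, 1.0, 0.007, -0.0]
force: [-0.4, 1.2, -1.8]
grip_width: 0.573
```

Request:
{"api": "drive_tool", "payload": {"series": "0 0 0.01 0 0 0 0.3;0 0 0.015 0 0 0 0.3;0 0 0.015 0 0 0 0.3"}}

```text
time_s: 19.55
eef_pos: [551.5, -22.5, 23.5]
ee_rot: [0.0, 1.0, 0.007, -0.0]
force: [-3.2, 0.2, 4.6]
grip_width: 0.572
```

Request:
{"api": "drive_tool", "payload": {"series": "0 0 0 0 0 0 0.62;0 0 0 0 0 0 0.66;0 0 0 0 0 0 0.7;0 0 0 0 0 0 0.75;0 0 0 0 0 0 0.75;0 0 -0.1 0 0 0 0.75;0 0 -0.25 0 0 0 0.75;0 0 -0.5 0 0 0 0.75;0 0 -0.8 0 0 0 0.75;0 0 -1 0 0 0 0.75;0 0 -1 0 0 0 0.75"}}

```text
time_s: 20.65
eef_pos: [553.2, -22.7, 147.9]
ee_rot: [0.001, 1.0, 0.007, 0.003]
force: [0.2, -0.3, -0.8]
grip_width: 0.751
```

Request:
{"api": "drive_tool", "payload": {"series": "-0.3 0 -0.3 0 0 0 0.75;-0.6 0 -0.5 0 0 0 0.75;-0.6 0 -0.5 0 0 0 0.75"}}

```text
time_s: 20.95
eef_pos: [479.2, -23.5, 210.6]
ee_rot: [0.002, 1.0, 0.007, 0.005]
force: [0.7, -0.3, -0.1]
grip_width: 0.754
```

Run:
```python
from h import *
P,r,s=tool(); print(P,s["force"])
p=eyes.capture("wrist"); np.save("w8.npy",p,allow_pickle=True); cv2.imwrite("pics/w8.png",p["frame"][:,:,::-1])
for d in nets.spot_in("roll_center",p): print(np.round(d["rect"]),d["confidence"],ray(p,(d["rect"][0]+d["rect"][2])/2,(d["rect"][1]+d["rect"][3])/2,37))
c=(550,-22)
print([proj(p,[c[0]+a,c[1]+b,z]).round().tolist() for a,b,z in((30,0,62),(-30,0,62),(0,25,37),(0,-25,37))])
```

```text
[479.16479369 -23.45296473 210.62283484] [ 0.69129719 -0.28155393 -0.05446733]
[285.  70. 345. 143.] 0.96 [547.68115431 -20.95403425  37.        ]
[  2. 177.  68. 277.] 0.91 [422.83299009 270.028886    37.        ]
[[317.0, 68.0], [316.0, 140.0], [289.0, 104.0], [343.0, 104.0]]
```

View pics/w8.png

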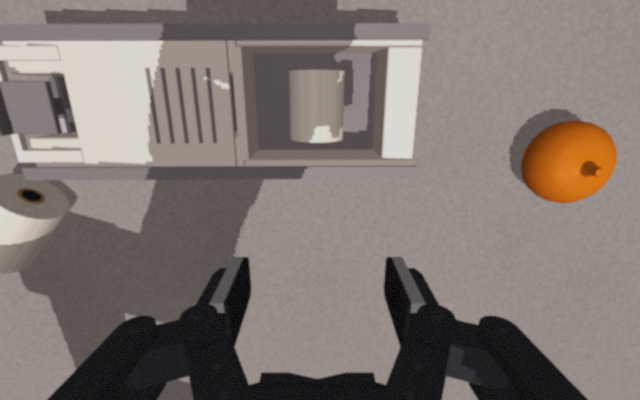

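Run:
```python
from h import *
p=np.load("w8.npy",allow_pickle=True).item(); a=p["frame"][20:185,215:435,::-1]
a=(255*(a/255.)**.55).astype(np.uint8); a=cv2.resize(a,(660,495),interpolation=cv2.INTER_CUBIC)[:,:400+100]
for q in ray(p,246,100,66),ray(p,385,100,66): print(q)
s=eyes.capture("side"); print([(np.round(d["rect"]),d["confidence"]) for d in nets.spot_in("cover",s)+nets.spot_in("roll_center",s)])
for X in [(550,-22,37),(520,-22,37),(580,-22,37)]: print(proj(s,X).round())
b=cv2.resize(s["frame"][160:280,260:375,::-1],(300,313),interpolation=cv2.INTER_CUBIC)
o=np.zeros((495,800,3),np.uint8); o[:,:500]=a; o[:313,500:]=b; cv2.imwrite("pics/f.png",o)
```

```text
[553.64516981  37.07919201  66.        ]
[555.18943898 -79.6883512   66.        ]
[(array([276., 175., 335., 217.]), 0.83), (array([229., 187., 262., 211.]), 0.91), (array([322., 225., 348., 247.]), 0.76), (array([225., 145., 250., 167.]), 0.73)]
[333. 236.]
[324. 240.]
[341. 232.]
```

View pics/f.png

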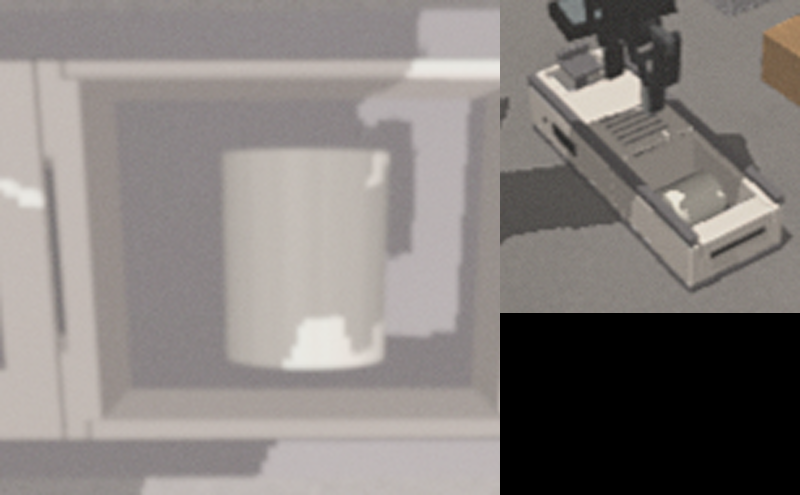

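```bash
python3 -c "
from h import *
print(ctrl.finish_job())"
```

```text
the job is handed in; nothing more can be done
None
```

The cover is open, the fresh roll is in the paper bay, and I have handed the job in. No verdict came back, so the results below are my own last checks.

- **Cover:** I held the release tab down (it bottomed about 16 mm down) and slid the cover in the same motion until it met the open stop. From the pictures I estimate about 132 mm of travel, against the 125 mm needed; I had no direct reading of it. The highest force I read on the printer was about 18 N (limit 35 N), though I only got a reading at the end of each move.
- **Roll:** I gripped the smallest of the three rolls across its diameter, set it down in the bay and let go. The last wrist picture puts its centre about 1 mm from the bay's middle along the printer. It is within a few mm across, its axis is along the printer's x, and its size and position in the image match a roll resting on the floor. The ribs were hard to make out in the shadow.
- **Other things:** The gripper was clear of everything at hand-in. I didn't go near the pumpkin, tip tub or card reader, but I did not re-measure their positions at the end.
- **Time:** The robot's clock read about 21 s of the 64 s allowed.

No check failed. The only disagreement was 2–3 mm between two position estimates for the tab, which did not affect the result.

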